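# Pin the tie bar and light the joint

## Task

Push the brass-headed hinge pin fully home through the fork on the chassis rail and the tie bar's lug. Then draw the inspection torch out of its blue cup and shine it on the pin: hold it up in the air, slanting at about 45 degrees, lens aimed down at the pin's head from about 10 cm away, and finish while still holding it so, steady and touching nothing but the gripper. Leave the other things on the bench where they are.

Things in the scene. Friction and masses are not known exactly. Their poses are not given: they have to be found in the camera images.
- pin (a joint): Slide of the hinge pin, m pushed down: 0 = raised (46 mm shank just started in the top fork plate), 0.040 = fully home, head's underside flat on the top fork plate, a dead stop. Starts at 0 to 0.012. The pin is vertical and moves only up and down; a tight fit: it slides under a downward push of about 7 N and stays where it is left.
- pin_head (a point): Centre of the top face of the pin's brass-coloured head, a disc of 26 mm diameter and 6 mm thick on a steel shank of 12 mm diameter. This point is 68 mm above the bench when the pin is home and 108 mm at joint value 0; it moves with the pin.
- rail: Dark box section (80 mm in x, 360 in y, 50 high), fixed; origin: centre of underside, z up. On its -x side a brown fork: two level plates 50 mm wide reaching to x = -105 mm, the upper one's top 62 mm above the bench. Between them the lug of a grey tie bar (30 to 36 mm wide, top 51 mm above the bench) that runs on to x = -209 mm. Pin axis at x = -80 mm, y = 0.
- torch: Torch, 140 mm long, 105 to 182 g, loose. Origin: centre of its lens face; its z axis runs from lens to tail, so the beam shines along -z. Black round head 36 mm diameter from 0 to 40 mm along z, then round orange handle 26 mm diameter to 140 mm (last 6 mm black). Starts upright, lens down, in the blue cup, lens face 6 mm above the bench.
- cup: Round blue cup that holds the torch, fixed to the bench: 52 mm outer and 42 mm inner diameter, 65 mm high, floor 6 mm thick, on a round dark foot of 68 mm diameter. Origin: centre of its underside, z up.
- brush: Bystander: wooden-handled wire brush, 160 mm long, standing loose in the grey cup (same size as the blue one, on the other side of the bench). Origin at its lower end, z up along it.
- disc: Bystander: dark grinding disc lying flat, 115 mm diameter, 6 mm thick; origin: centre of its underside.
- magnet: Bystander: red triangular welding magnet lying flat, 110 mm sides, 16 mm thick; origin: centre of its underside.
- earmuffs: Bystander: yellow ear defenders lying down, two cups of 80 mm diameter 110 mm apart in y, black band towards x to 130 mm, 38 mm high; origin: between the cups, on the bench.
- screwdriver: Bystander: screwdriver with red handle, 260 mm long, lying along its x axis; origin: under its middle.
- offcut: Bystander: offcut of dark box tube lying down, 70 x 40 x 40 mm; origin: centre of its underside.
There are look-alikes about, which are no part of the job. Leave any red look-alike of the cup alone.

How it is judged (in metres and radians):
On the way, in this order (a step that is already met when the one before it is completed fails the run):
1. the hinge pin is pushed fully home (value of joint pin above 0.0375 m), for 0.2 s.
2. the torch is drawn right out of its cup, in the gripper (height (world z) of torch above 0.075 m and contact force between torch and the fingers above 1 N and contact force between torch and cup below 0.2 N), for 0.2 s.
At the end, for the whole second after the job is handed in: Pin within 2.5 mm of its stop. Torch at rest in the fingers, touching neither rail nor cup, lens 85 mm or more above the bench, axis 25 to 65 degrees from vertical, lens end down; pin head within 30 mm of the beam axis (each cross direction), 50 to 160 mm ahead of the lens (value of joint pin above 0.0375 m and angle between torch's own z axis and vertical between 0.44 and 1.13 rad and x of pin_head in the frame of torch between -0.03 and 0.03 m and y of pin_head in the frame of torch between -0.03 and 0.03 m and z of pin_head in the frame of torch between -0.16 and -0.05 m and height (world z) of torch above 0.085 m and contact force between torch and the fingers above 1 N and contact force between torch and rail below 0.2 N and contact force between torch and cup below 0.2 N and linear speed of torch below 0.03 m/s and angular speed of torch below 0.3 rad/s); the arm keeps its last pose, push and grip.
It fails at once if the brush, disc, magnet, ear defenders, screwdriver or offcut is shifted by more than 40 mm (distance of any of brush, disc, magnet, earmuffs, screwdriver, offcut from where it was at the start of the episode above 0.04 m).
It also fails if it takes over 45 s, if anything falls off the work surface, if the arm or the gripper's body presses on something with over 40 N, if the wrist force passes 120 N, or if a joint passes its speed limit or range.

## Robot

A 6-joint arm with a two-finger parallel gripper is mounted at the origin on the work surface. World frame = base frame: x ahead of the robot, y to its left, z up, the work surface at z = 0. Lengths are in mm, angles in rad, forces in N, time in s.
With the tool pointing down it reaches from about 325 to 925 mm from the base axis. Payload 3.1 kg.
Tool frame: the origin (TCP) lies on the mounting face of the last link; the fingertips stand 173 mm ahead of it and the grasp point (between the pads) lies 155 mm ahead of it; z points along the fingers, y is the direction in which the jaws open and shut (so a half turn about z gives the same grasp; the last joint's range is limited). The gripper opens to 85 mm and grips with 20 to 120 N. Pads are 22 mm wide; open, the fingers measure 114 mm over their backs; the gripper's body (76 mm by 85 mm) begins 54 mm behind the grasp point. The pads swing forward as they close: fully open they stand 13 mm farther back than shut.
Start: joints at [1.086, 0.217, 1.613, -0, 1.311, -0.112], TCP at [227.624, 582.09, 404.7] pointing down, gripper open.
Joint ranges: [-2.75, 2.75], [-0.78, 2.1], [0.31, 2.55], [-1.13, 4.27], [0.13, 2.63], [-2.58, 2.58]. Speed limits (rad/s): [2.79, 2.79, 3.14, 3.14, 3.14, 3.14].

## Interface

Orientations are given as [roll, pitch, yaw] about the fixed x, y, z axes, in that order (R = Rz(yaw) Ry(pitch) Rx(roll)).
In Python, from plant import manip, camera, get_calibration gives the robot as it stands. The module is installed in compiled form; this text tells all that it offers.
- The arm moves only by the tool arm_command, never from a script. Its argument "rows" is text: rows parted by semicolons, each of 7 numbers parted by spaces: the shift along the world's x, y, z in cm, then the turn, a rotation vector about the world's x, y, z in rad, then the closure, from -1 (fully open) to 1 (shut). A call has 1 to 8 rows; each row is the pose to reach, as a shift and turn from the pose measured when the call began; what a row does not reach only later rows make up. A row lasts 1/8 s, in which the tool goes at most 62.5 mm and 10.7 degrees, less where a joint would pass 70% of its speed; a pose out of reach is approached as far as the arm can. A call with a gripper value outside its range is refused whole. The fingers move at their own pace and stop on an object; "grip_force" is the grip in N (left out, the last holds). Time passes only in rows, so rows that repeat a pose let the fingers close. It gives the time, the measured TCP pose, the force and the opening at its end, in the units of the state.
- manip.state(): the state, without advancing time (a new reading comes with each control period).
- camera(name): name is "side" or "top"; returns the picture (420x560x3 uint8, blue, green, red); there is no depth.
- get_calibration(name): a dict with "fx", "fy", "cx", "cy" (pixels), "k1" (the pictures are not rectified: a ray, as slopes to the right and down, at radius r is drawn at 1 + k1 r^2 times it, then the intrinsics apply), "camera_from_world" (4x4, takes a point from world to camera coordinates). Camera axes: x right, y down, z forward; pixel columns grow to the right and rows downward; lengths in mm; the calibration is good to about 2 mm. A picture is of the moment at which its call begins. get_calibration takes no time and is no camera call.
- manip.job_done(): hands the job in, once; it reports no verdict.
The state is a dict: "clock": time; "joint_positions": joint angles; "joint_vel": joint speeds; "joint_efforts": joint torques, N m; "eef_pos": TCP position; "tool_rot": TCP orientation; "ft_force": force on the tool from outside, world axes, zero at the start; "ft_torque": the same for the moment, N m; "finger_gap": finger opening in mm.
Only numpy, scipy, OpenCV 4.12 (cv2) and the standard library are available. Lean on these libraries where they do the work, as an engineer would, in place of code of your own. Each camera call takes 0.05 s, during which the arm holds its last target. There are 200 camera calls.

## Working session

There is one attempt and no reset: what is moved stays moved. The work goes in short steps, Python scripts to look and compute and a tool call to move; the robot and the scene stay as the last step left them, time stands still between calls to the robot, and variables do not carry over. Pictures are saved under pics/ and viewed, about 8 in all and at most 12, crops included, and the job is handed in when it is done.

Besides the shell and the picture viewer there is one more tool, called after ">>>" as name(argument=value, ...) on one line, values as JSON. arm_command: Moves the arm, as the interface text tells. Its arguments: {"type":"object","properties":{"rows":{"type":"string"},"grip_force":{"type":"number"}},"required":["rows"]}

```bash
mkdir -p pics; cat > h.py <<'E'
import numpy as np, cv2
from plant import manip, camera, get_calibration
def ray(name,u,v):
    c=get_calibration(name); K=np.array([[c['fx'],0,c['cx']],[0,c['fy'],c['cy']],[0,0,1.]])
    p=cv2.undistortPoints(np.array([[[u,v]]],float),K,np.array([c['k1'],0,0,0,0.]))[0,0]
    T=np.array(c['camera_from_world']); R=T[:3,:3]
    return -R.T@T[:3,3], R.T@np.array([p[0],p[1],1])
def onz(name,u,v,z):
    o,d=ray(name,u,v); return o+d*(z-o[2])/d[2]
def proj(name,P):
    c=get_calibration(name); T=np.array(c['camera_from_world'])
    q=T[:3,:3]@np.array(P,float)+T[:3,3]; a=q[:2]/q[2]; a=a*(1+c['k1']*(a@a))
    return np.array([c['fx']*a[0]+c['cx'],c['fy']*a[1]+c['cy']])
def tri(r1,r2):
    A=np.stack([r1[1],-r2[1]],1); s=np.linalg.lstsq(A,r2[0]-r1[0],rcond=None)[0]
    a=r1[0]+s[0]*r1[1]; b=r2[0]+s[1]*r2[1]; return (a+b)/2,np.linalg.norm(a-b)
E
python3 - <<'E'
from h import *
for n in('top','side'):
    im=camera(n); cv2.imwrite(f'pics/{n}0.png',im); print(get_calibration(n))
print(manip.state())
E
```

```text
{'fx': 482.70864449572383, 'fy': 482.70864449572383, 'cx': 279.303126872796, 'cy': 200.0144920237554, 'k1': -0.1069288397820528, 'camera_from_world': array([[-4.76570775e-03, -9.99971574e-01, -5.84285907e-03,
         1.81331874e+01],
       [-9.96488090e-01,  5.23741152e-03, -8.35706682e-02,
         5.45308054e+02],
       [ 8.35988941e-02,  5.42406609e-03, -9.96484724e-01,
         1.23158418e+03],
       [ 0.00000000e+00,  0.00000000e+00,  0.00000000e+00,
         1.00000000e+00]])}
{'fx': 508.9126498254718, 'fy': 508.9126498254718, 'cx': 279.12786057674026, 'cy': 206.0579095006043, 'k1': -0.01076986494672576, 'camera_from_world': array([[-9.67684898e-01, -2.51846638e-01, -1.26178319e-02,
         5.27376289e+02],
       [-1.33669252e-01,  5.54748757e-01, -8.21210294e-01,
         1.49808461e+02],
       [ 2.13818778e-01, -7.92986183e-01, -5.70486146e-01,
         1.48285334e+03],
       [ 0.00000000e+00,  0.00000000e+00,  0.00000000e+00,
         1.00000000e+00]])}
{'clock': 0.1, 'joint_positions': array([ 1.08580090e+00,  2.17681061e-01,  1.61480036e+00, -5.28389721e-05,
        1.31129056e+00, -1.12193754e-01]), 'joint_vel': array([-5.00984682e-04, -1.12784809e-03, -2.63194223e-03, -1.12335902e-05,
        1.60432202e-03, -8.98204091e-04]), 'joint_efforts': array([ 2.34968757e-04, -3.98074436e+01, -3.04971099e+01, -1.70327148e-04,
        4.20193363e-03, -5.77378060e-06]), 'eef_pos': array([227.45129159, 581.74975753, 403.48304279]), 'tool_rot': array([-3.13942131e+00, -1.93275099e-04,  2.76880438e+00]), 'ft_force': array([0.89178824, 0.49580465, 0.72310829]), 'ft_torque': array([-0.02665088,  0.00553664,  0.04033747]), 'finger_gap': 85.3619783358766}
```

View pics/top0.png

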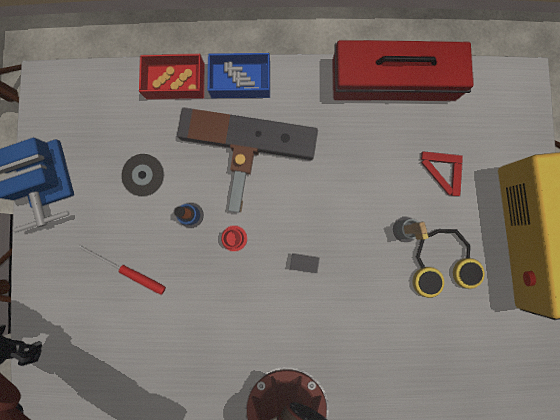

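View pics/side0.png

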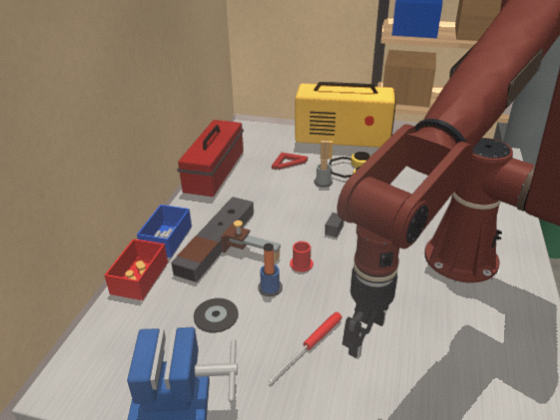

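Top view: pin head at about (240,159), torch in the blue cup at (188,213) with its tail at (180,212), and a red look-alike cup at (233,238). Side view: pin head at (238,227), torch tail at (268,248).

```bash
python3 - <<'E'
from h import *
T=cv2.imread('pics/top0.png');S=cv2.imread('pics/side0.png')
def blob(im,lo,hi,box):
    x0,y0,x1,y1=box; h=cv2.cvtColor(im,cv2.COLOR_BGR2HSV)[y0:y1,x0:x1]
    m=cv2.inRange(h,lo,hi); n,l,s,c=cv2.connectedComponentsWithStats(m)
    i=1+np.argmax(s[1:,4]); return c[i]+[x0,y0],s[i]+[x0,y0,0,0,0]
pt=blob(T,(15,120,120),(30,255,255),(220,140,260,180));ps=blob(S,(15,110,120),(30,255,255),(220,210,255,245))
print('pin',pt,ps)
print('pin tri',tri(ray('top',*pt[0]),ray('side',*ps[0])))
for z in(68,96,102,108):print(z,onz('top',*pt[0],z))
tt=blob(T,(3,120,60),(14,255,255),(165,195,210,235));ts=blob(S,(3,120,60),(14,255,255),(255,235,285,285))
print('torch',tt,ts)
# rail top face corners-ish: cup from blue mask
ct=blob(T,(105,100,40),(125,255,255),(165,195,210,235));cs=blob(S,(105,100,40),(125,255,255),(250,250,290,300));print('cup',ct,cs)
print('cup@65',onz('top',*ct[0],65),onz('top',*ct[0],40))
a=cv2.resize(T[130:250,140:260],None,fx=4,fy=4,interpolation=cv2.INTER_CUBIC)[:, :400];b=cv2.resize(S[200:300,210:310],None,fx=4,fy=4,interpolation=cv2.INTER_CUBIC)
cv2.imwrite('pics/crop1.png',np.hstack([a[:400],b]))
E
```

```text
pin (array([239.65116279, 158.72093023]), array([235, 154,  10,  11,  86])) (array([237.51020408, 223.04081633]), array([233, 220,  10,   7,  49]))
pin tri (array([640.92969388, 112.23807788,  94.16759318]), np.float64(3.000844013357129))
68 [646.89583417 114.90294378  68.        ]
96 [642.10011807 112.43261365  96.        ]
102 [641.07246462 111.9032572  102.        ]
108 [640.04481118 111.37390074 108.        ]
torch (array([186.66071429, 213.33928571]), array([182, 208,   9,  11,  56])) (array([268.78606965, 261.56716418]), array([264, 250,  10,  24, 201]))
cup (array([188.47777778, 214.11111111]), array([178, 204,  18,  20,  90])) (array([276.05263158, 271.10526316]), array([273, 266,   6,  11,  19]))
cup@65 [507.44525303 244.01130501  65.        ] [508.83036619 248.88357281  40.        ]
```

View pics/crop1.png

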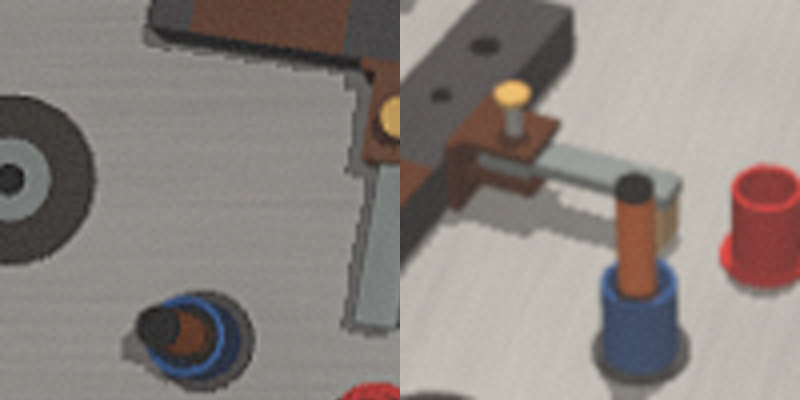

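The crops show the pin raised, seen end-on with its head up, and the torch standing nearly upright in its cup with the tail at about top (179.5,211.7) and side (268.7,246.7). I'll move over the pin with the fingers shut.

```bash
python3 - <<'E'
from h import *
print('tail',tri(ray('top',179.5,211.7),ray('side',268.7,246.7)),onz('top',179.5,211.7,146))
T=cv2.imread('pics/top0.png')
h=cv2.cvtColor(T,cv2.COLOR_BGR2HSV)[195:235,165:212];m=cv2.inRange(h,(105,130,110),(125,255,255))
p=np.argwhere(m)[:,::-1]+[165,195];e=cv2.fitEllipse(p.astype(np.float32));print('rim',e,onz('top',*e[0],65))
E
```

```text
tail (array([507.44207948, 250.21205437, 141.42157631]), np.float64(3.1685618871259584)) [508.71720042 249.59126316 146.        ]
rim ((185.89712524414062, 213.55548095703125), (17.849666595458984, 18.60010528564453), 32.379608154296875) [508.87187134 250.58272186  65.        ]
```

>>> arm_command(rows="41.4 -47 -5 0 0 -0.91 1; 41.4 -47 -5 0 0 -0.91 1; 41.4 -47 -5 0 0 -0.91 1; 41.4 -47 -5 0 0 -0.91 1; 41.4 -47 -5 0 0 -0.91 1; 41.4 -47 -5 0 0 -0.91 1; 41.4 -47 -5 0 0 -0.91 1; 41.4 -47 -5 0 0 -0.91 1", grip_force=40)

```text
clock: 1.1
eef_pos: [557.7, 206.2, 363.4]
tool_rot: [-3.139, -0.001, 1.859]
ft_force: [1.5, 0.2, 0.2]
finger_gap: 0.4
```

>>> arm_command(rows="8.3 -9.4 -4 0 0 0 1; 8.3 -9.4 -6 0 0 0 1; 8.3 -9.4 -6 0 0 0 1; 8.3 -9.4 -6 0 0 0 1; 8.3 -9.4 -6 0 0 0 1")

```text
clock: 1.72
eef_pos: [640.2, 113.5, 304.2]
tool_rot: [-3.14, -0.001, 1.86]
ft_force: [-0.2, -0.2, 0.1]
finger_gap: -0.5
```

```bash
python3 - <<'E'
from h import *
s=manip.state();print(s['clock'],s['eef_pos'],s['tool_rot'],s['joint_positions'],s['ft_force'])
S=camera('side');T=camera('top')
cv2.imwrite('pics/c2.png',np.hstack([cv2.resize(T[100:200,190:290],None,fx=4,fy=4),cv2.resize(S[150:250,190:290],None,fx=4,fy=4)]))
E
```

```text
1.725 [640.22750829 113.52879996 304.22386393] [-3.13967045e+00 -9.89595947e-04  1.85997947e+00] [ 6.75256140e-02  3.65716824e-01  1.62517786e+00  5.93929887e-04
  1.15279077e+00 -2.21900148e-01] [-0.22795125 -0.21161234  0.05910702]
```

View pics/c2.png

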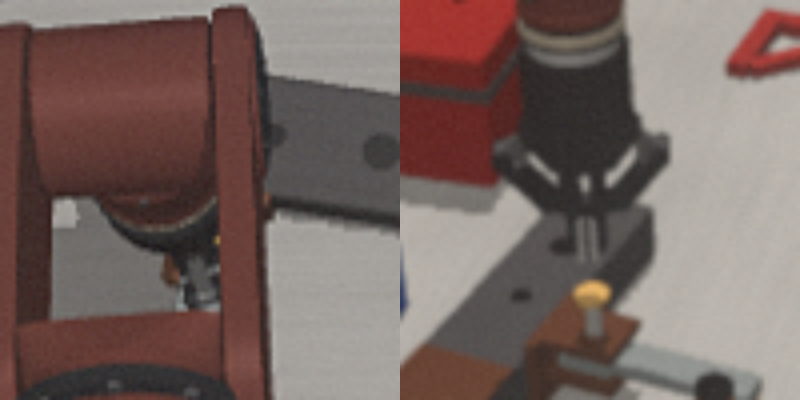

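The fingertips stand just above the brass head at side-crop (585,258), centred over it. I'll press down slowly.

>>> arm_command(rows="0.1 -0.1 -2.5 0 0 0 1; 0.1 -0.1 -3.2 0 0 0 1; 0.1 -0.1 -3.7 0 0 0 1; 0.1 -0.1 -4.2 0 0 0 1; 0.1 -0.1 -4.7 0 0 0 1; 0.1 -0.1 -5.2 0 0 0 1; 0.1 -0.1 -5.6 0 0 0 1; 0.1 -0.1 -5.8 0 0 0 1")

```text
clock: 2.82
eef_pos: [640.8, 113.6, 248.2]
tool_rot: [-3.139, -0.002, 1.861]
ft_force: [-4.6, 1.7, 5.0]
finger_gap: -0.1
```

>>> arm_command(rows="0 0 -0.4 0 0 0 1; 0 0 -0.6 0 0 0 1; 0 0 -0.8 0 0 0 1; 0 0 -0.9 0 0 0 1; 0 0 -0.9 0 0 0 1")

```text
clock: 3.45
eef_pos: [640.9, 113.7, 241.5]
tool_rot: [-3.139, -0.002, 1.862]
ft_force: [-4.2, -1.4, 7.3]
finger_gap: 0.1
```

>>> arm_command(rows="0 0 -0.3 0 0 0 1; 0 0 -0.4 0 0 0 1; 0 0 -0.5 0 0 0 1; 0 0 -0.5 0 0 0 1")

```text
clock: 3.95
eef_pos: [641.2, 113.8, 241.4]
tool_rot: [-3.137, -0.001, 1.862]
ft_force: [-9.9, -1.8, 17.3]
finger_gap: -0.2
```

>>> arm_command(rows="0 0 5 0 0 0 1; -2 2 10 0 0 0 0; -6 6 11 0 0 0 -1; -13.3 13.6 12 0 0 0 -1; -13.3 13.6 12 0 0 0 -1; -13.3 13.6 12 0 0 0 -1; -13.3 13.6 12 0 0 0 -1; -13.3 13.6 12 0 0 0 -1")

```text
clock: 4.95
eef_pos: [509.0, 249.2, 361.5]
tool_rot: [-3.138, -0.001, 1.861]
ft_force: [-0.2, 0.1, 0.1]
finger_gap: 85.1
```

```bash
python3 - <<'E'
from h import *
s=manip.state();print(s['clock'],s['eef_pos'],s['tool_rot'],s['joint_positions'],s['finger_gap'])
S=camera('side');T=camera('top')
cv2.imwrite('pics/c3.png',np.hstack([cv2.resize(T[130:230,150:250],None,fx=4,fy=4),cv2.resize(S[190:290,200:300],None,fx=4,fy=4)]))
h=cv2.cvtColor(S,cv2.COLOR_BGR2HSV)[210:245,215:260];m=cv2.inRange(h,(15,110,120),(30,255,255));n,l,st,c=cv2.connectedComponentsWithStats(m)
print(n); i=1+np.argmax(st[1:,4]);q=c[i]+[215,210];print(q,st[i])
for z in(68,70,75):print(z,proj('side',(641,112,z)))
E
```

```text
4.95 [509.03769083 249.16189024 361.47708338] [-3.13792709e+00 -7.81570152e-04  1.86101252e+00] [3.31147934e-01 1.36033061e-01 1.79116416e+00 9.91993695e-04
 1.21802610e+00 4.05858863e-02] 85.09333272634895
2
[238.11764706 231.01960784] [19 18  9  7 51]
68 [237.53549136 230.06922317]
70 [237.49501621 229.52713637]
75 [237.393561   228.16827625]
```

View pics/c3.png

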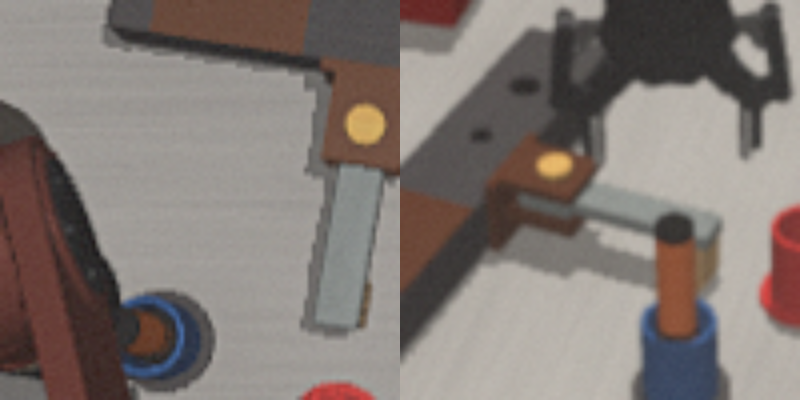

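The side view shows the head flat on the fork plate, and its projection matches a height of 68 mm. The open jaws straddle the torch, so I'll descend and grip.

>>> arm_command(rows="0 0.1 -5 0 0 0 -1; 0 0.1 -9 0 0 0 -1; 0 0.1 -10.1 0 0 0 -1; 0 0.1 -10.3 0 0 0 -1; 0 0.1 -10.3 0 0 0 1; 0 0.1 -10.3 0 0 0 1; 0 0.1 -10.3 0 0 0 1; 0 0.1 -10.3 0 0 0 1", grip_force=70)

```text
clock: 6.05
eef_pos: [509.5, 250.3, 259.5]
tool_rot: [-3.14, -0.001, 1.861]
ft_force: [-1.0, -1.0, 3.5]
finger_gap: 24.4
```

```bash
python3 - <<'E'
from h import *
s=manip.state();print(s['clock'],s['eef_pos'],s['ft_force'],s['finger_gap'])
print(onz('top',241.25,161,68),tri(ray('top',241.25,161),ray('side',238.1,231.0)))
E
```

```text
6.05 [509.50967295 250.31022574 259.48497235] [-0.96132594 -0.95266843  3.52901131] 24.35319177869698
[641.03664698 110.8345553   68.        ] (array([640.80289413, 110.95962172,  63.98686896]), np.float64(1.824177276202721))
```

>>> arm_command(rows="0 0 2 0 0 0 1; 0 0 5 0 0 0 1; 0 0 9 0 0 0 1; 0 0 13 0 0 0 1; 0 0 15 0 0 0 1; 0 0 15 0 0 0 1; 0 0 15 0 0 0 1; 0 0 15 0 0 0 1")

```text
clock: 7.05
eef_pos: [508.9, 250.1, 406.9]
tool_rot: [-3.135, -0.001, 1.861]
ft_force: [-0.4, 0.4, -1.8]
finger_gap: 24.6
```

```bash
python3 - <<'E'
from h import *
s=manip.state();p=s['eef_pos'];print(s['clock'],p,s['tool_rot'],s['joint_positions'],s['ft_force'],s['finger_gap'])
S=camera('side');T=camera('top')
cv2.imwrite('pics/c4.png',np.hstack([cv2.resize(T[150:250,130:230],None,fx=4,fy=4),cv2.resize(S[170:290,215:315],None,fx=4,fy=4)[:400]]))
from scipy.spatial.transform import Rotation as R
# target: pin + beam; grasp 99mm from lens, lens 100 from pin, TCP 155 behind grasp
pin=np.array([641,111,68.]); 
for az in(0.1,0.17,0.3):
  for t in(40,45):
    t_=np.radians(t); d=np.array([np.sin(t_)*np.cos(az),np.sin(t_)*np.sin(az),-np.cos(t_)])
    tcp=pin-d*(100+99+155); rv=t_*np.array([np.sin(az),-np.cos(az),0])
    print(az,t,tcp.round(),(tcp-p).round(1)/10,rv.round(3),np.arctan2(tcp[1],tcp[0]))
E
```

```text
7.05 [508.91759812 250.07706389 406.94081618] [-3.13521566e+00 -8.72356579e-04  1.86074818e+00] [3.32705881e-01 9.42284244e-02 1.74832241e+00 1.18561661e-03
 1.30537588e+00 4.24366187e-02] [-0.36170965  0.39479195 -1.84736007] 24.61615803673234
0.1 40 [415.  88. 339.] [ -9.43 -16.18  -6.78] [ 0.07  -0.695  0.   ] 0.20980734958573066
0.1 45 [392.  86. 318.] [-11.7  -16.41  -8.86] [ 0.078 -0.781  0.   ] 0.21602573440546277
0.17 40 [417.  73. 339.] [ -9.22 -17.76  -6.78] [ 0.118 -0.688  0.   ] 0.17225541184062074
0.17 45 [394.  69. 318.] [-11.46 -18.14  -8.86] [ 0.133 -0.774  0.   ] 0.1723837233508126
0.3 40 [424.  44. 339.] [ -8.53 -20.63  -6.78] [ 0.206 -0.667  0.   ] 0.10292500270035748
0.3 45 [402.  37. 318.] [-10.71 -21.31  -8.86] [ 0.232 -0.75   0.   ] 0.09187775090836274
```

View pics/c4.png

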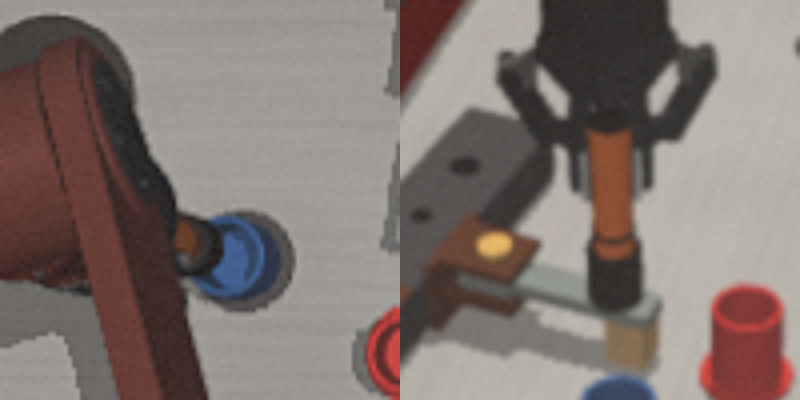

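The torch is out of the cup and held straight in line with the tool. I'll carry it to the viewing side of the pin.

>>> arm_command(rows="-4 -5 0 0 0 -0.1 1; -8 -10 0 0 0 -0.2 1; -11 -14 0 0 0 -0.265 1; -11.8 -15.7 0 0 0 -0.265 1; -11.8 -15.7 0 0 0 -0.265 1; -11.8 -15.7 0 0 0 -0.265 1")

```text
clock: 7.9
eef_pos: [391.5, 93.5, 407.7]
tool_rot: [-3.137, -0.001, 1.596]
ft_force: [0.9, -0.0, -1.2]
finger_gap: 24.7
```

>>> arm_command(rows="0 0 -1 0.01 -0.13 0 1; 0 0 -2 0.02 -0.26 0 1; 0 0 -3.5 0.03 -0.39 0 1; 0 0 -5 0.036 -0.52 0 1; 0 0 -6.5 0.045 -0.65 0 1; 0 0 -8 0.055 -0.783 0 1; 0 0 -8.9 0.055 -0.783 0 1; 0 0 -8.9 0.055 -0.783 0 1")

```text
clock: 8.9
eef_pos: [391.4, 93.9, 317.7]
tool_rot: [2.367, -0.033, 1.611]
ft_force: [1.2, -0.5, -0.8]
finger_gap: 24.4
```

```bash
cat > chk.py <<'E'
from h import *
from scipy.spatial.transform import Rotation as R
s=manip.state();p=s['eef_pos'];print(s['clock'],p.round(1),s['tool_rot'],s['joint_positions'].round(2),s['ft_force'].round(1),s['finger_gap'])
M=R.from_euler('xyz',s['tool_rot']).as_matrix();z=M[:,2];pin=np.array([641,111,68.])
v=pin-(p+254*z);print('axis',z,'tilt',np.degrees(np.arccos(-z[2])),'lens z',(p+254*z)[2],'along',v@z,'off',(v-z*(v@z)).round(1), 'az',np.arctan2(z[1],z[0]))
S=camera('side');T=camera('top')
import sys
cv2.imwrite(sys.argv[1],np.hstack([cv2.resize(T[120:240,190:290],None,fx=4,fy=4),cv2.resize(S[140:260,200:300],None,fx=4,fy=4)]))
E
python3 chk.py pics/c5.png
```

```text
8.9 [391.4  93.9 317.7] [ 2.3668348  -0.03316771  1.61068992] [ 0.06 -0.37  2.41  0.04  0.33  0.  ] [ 1.2 -0.5 -0.8] 24.396037053435386
axis [ 0.69804137  0.05157801 -0.71419742] tilt 44.42253628531391 lens z 136.34115582579713 along 99.46659095305407 off [ 2.8 -1.1  2.7] az 0.0737555860872364
```

View pics/c5.png

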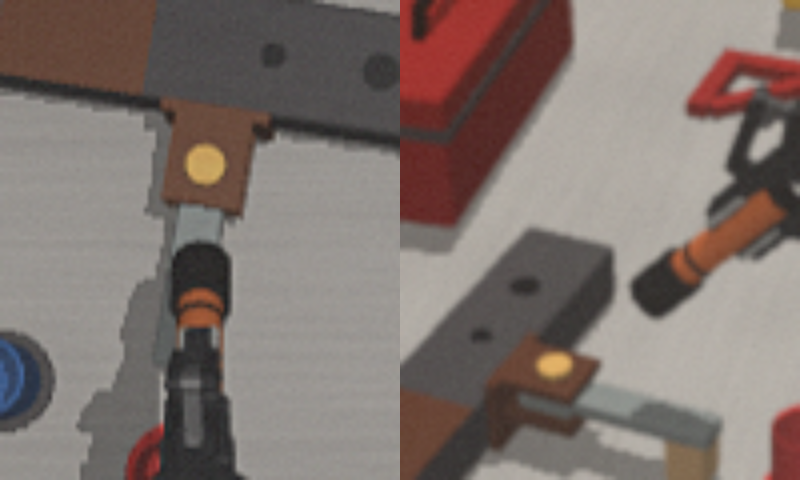

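The torch is held in the air, lens aimed at the pin head in both views (lens end at top crop (202,255) and side crop (655,290)). I'll let it settle, compare the seen lens and axis with the predicted ones, and hand in if they agree.

>>> arm_command(rows="0 0 0 0 0 0 1; 0 0 0 0 0 0 1; 0 0 0 0 0 0 1; 0 0 0 0 0 0 1")

```text
clock: 9.5
eef_pos: [392.3, 93.7, 319.6]
tool_rot: [2.362, -0.033, 1.61]
ft_force: [-0.2, -0.2, -0.4]
finger_gap: 24.7
```

```bash
python3 chk.py pics/c6.png; python3 - <<'E'
from h import *
from scipy.spatial.transform import Rotation as R
s=manip.state();print('jv',np.abs(s['joint_vel']).max())
p=s['eef_pos'];z=R.from_euler('xyz',s['tool_rot']).as_matrix()[:,2]
print('pred px lens, head mid, ring(40mm), top/side:')
for n in('top','side'):
    print(n,[proj(n,p+k*z).round(1) for k in(254,234,214)])
    im=camera(n);h=cv2.cvtColor(im,cv2.COLOR_BGR2HSV);c=proj(n,p+234*z).astype(int)
    m=cv2.inRange(h,(0,0,0),(179,255,45)); q=m[c[1]-11:c[1]+12,c[0]-9:c[0]+10]
    nn,l,st,ce=cv2.connectedComponentsWithStats(q);i=1+np.argmax(st[1:,4]);print('seen head centroid',ce[i]+c-[9,11],st[i])
E
```

```text
9.5 [392.3  93.7 319.6] [ 2.36212277 -0.03310557  1.61029867] [ 0.06 -0.38  2.41  0.04  0.33  0.  ] [-0.2 -0.2 -0.4] 24.742121776295743
axis [ 0.70142434  0.05128394 -0.71089652] tilt 44.69209469739269 lens z 138.99089380565528 along 100.18283759754988 off [ 0.3 -0.9  0.2] az 0.0729841387562302
jv 0.0005895550377513502
pred px lens, head mid, ring(40mm), top/side:
top [array([240.4, 185.6]), array([240.3, 190.9]), array([240.2, 196.3])]
seen head centroid [239.31192661 187.26605505] [  2   1  14  19 109]
side [array([260.3, 212.7]), array([265.1, 209. ]), array([269.9, 205.4])]
seen head centroid [268. 211.] [12 13  1  1  1]
```

```bash
python3 -c "
from plant import manip
print(manip.job_done())"
```

```text
the job is handed in; nothing more can be done
None
```

I pushed the hinge pin home, drew the torch out of its blue cup, and handed the job in at about 10 s on the clock, still holding the torch aimed at the pin's head.

- **Pin:** it stalled against a dead stop at about 17 N with the fingertips 68.4 mm above the bench. In the side picture the head sits flat on the fork plate, about 1 pixel from where a home pin should appear.
- **Torch:** these figures come from the arm's measured pose.

| Check | Result |
|---|---|
| Tilt from vertical | 44.7° |
| Lens height above bench | 139 mm |
| Distance from lens to pin head | 100 mm |
| Pin head off the beam axis | about 1 mm |
| Grip opening | 24.7 mm |
| Arm movement | joint speeds practically zero |

- **Disagreements:** the colour mask did not isolate the torch's head well. In the top view it came out about 4 pixels (roughly 8 mm) from the prediction, and in the side view it found only a single pixel. By eye, the lens in the side view was about 3 pixels off the prediction, well inside the 30 mm tolerance. The torch's handle is 26 mm, so the 24.7 mm grip reading is slightly low.
- **Other things on the bench:** I saw no sign of touching any of them, but I did not re-measure their positions.

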